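# Raise the jolley arm until it parks, then stop the wheel

### The job

The bowl on the bench jolley is formed. Push the machine's counterweighted arm up by its handle, past its balance point, so that it stays raised by itself; then push the large stop button on the control box fully in and let go. Only push with the fingers, with moderate force: do not grip or lift anything, do not press the small start button, and leave the mould and everything else on the bench where it is.

Things in the scene. Friction and masses are not known exactly. Their poses are not given: they have to be found in the camera images.
- station: The bench jolley, bolted to the bench: a grey base plate 300 x 190 x 14 mm with an aluminium wheelhead disc (156 mm diameter, top 40 mm above the bench) and, at its far end, two upright cheeks (140 mm high) that carry the arm's hinge. Origin on the bench under the wheel axis; x points from the wheel to the hinge (away from the robot), z up. The base plate spans x -125 to 175 mm. Its position and yaw vary.
- hinge_point (a point): The centre of the arm's hinge, 125 mm beyond the wheel axis along the station's x and 115 mm above the bench; the hinge axis runs along the station's y.
- handle_point (a point): Centre of the arm's handle: a rubber-covered crossbar 22 mm in diameter and 150 mm long, parallel to the hinge axis, carried at its middle by a steel neck 14 mm thick that rises from the arm's free end. It turns with the arm; arm down, its centre is 155 mm from the hinge towards the robot and 130 mm above it (245 mm above the bench), free all round but for the neck.
- jolley_arm (a joint): Angle of the arm, rad: 0 down (bar level, pointing from the hinge towards the robot), growing as the handle swings up and away; stop at 1.40. Steel bar 20 mm wide, 14 thick; a round weight stands above the hinge: let go below about 0.77 it falls back, above that it goes on to the stop. Raising takes 2 to 4 N at the handle. A thin wooden plate hangs from its middle into the mould.
- mould_center (a point): The white plaster mould, loose on the wheelhead under the arm: an open round dish 120 mm in diameter and 42 mm high, centred on the wheel. This point is on its axis, half-way up.
- control: Control box fixed on the bench to the left or the right of the station: grey, 100 (x) x 160 (y) x 45 mm high, origin at the centre of its underside. Two round buttons stand on its top: the large stop button 40 mm towards its +y, the small start button 42 mm towards its -y. Position, side and yaw vary.
- stop_button_top (a point): Centre of the top face of the large black stop button, 40 mm in diameter; pressed straight down.
- stop_button (a joint): How far the stop button is pressed in, m: 0 out, 0.006 fully in (about 5 N); it springs back.
- start_button (a joint): How far the small start button (20 mm in diameter) is pressed in, m; 0 out, 0.006 fully in.
- caddy: Open two-compartment wooden tool tray, 120 x 170 x 50 mm high, on the other side of the station from the control box. Leave alone. Origin at the centre of its underside.
- mug: White cup, 72 mm diameter, 85 mm high. Leave alone. Origin at the centre of its underside.
- bowl: White bowl, 124 mm diameter, 60 mm high. Leave alone. Origin at the centre of its underside.
- clay_block: Block of clay 90 x 70 x 60 mm high. Leave alone. Origin at the centre of its underside.
- rib: Flat wooden rib 30 x 110 x 8 mm lying beyond the station. Leave alone. Origin at the centre of its underside.
- sponge: Sponge block 100 x 65 x 30 mm high. Leave alone. Origin at the centre of its underside.
- can: Drink can, 66 mm diameter, 115 mm high. Leave alone. Origin at the centre of its underside.
There are look-alikes about, which are no part of the job. What is shaped like the control but yellow is not meant.

How it is judged:
By the outcome, as a careful person would: the job done as asked, in the order asked, and still so for the second after the job is handed in, with the robot touching nothing.
It also fails if it takes over 48 s, if anything falls off the work surface, if the arm or the gripper's body presses on something with over 40 N, if the wrist force passes 120 N, or if a joint passes its speed limit or range.

### The arm

A 6-joint arm with a two-finger parallel gripper is mounted at the origin on the work surface. World frame = base frame: x ahead of the robot, y to its left, z up, the work surface at z = 0. Lengths are in m, angles in rad, forces in N, time in s.
With the tool pointing down it reaches from about 0.3 to 0.775 m from the base axis. Payload 14.6 kg.
Tool frame: the origin (TCP) lies at the very end of the fingers, on their centre line; the grasp point (between the pads) lies 19 mm behind it (arm.grip_depth is the distance from the TCP to the grasp point, in m); z points along the fingers, y is the direction in which the jaws open and shut (so a half turn about z gives the same grasp; the last joint's range is limited). The gripper opens to 85 mm and grips with 20 to 120 N. Pads are 22 mm wide; open, the fingers measure 114 mm over their backs; the gripper's body (76 mm by 85 mm) begins 54 mm behind the grasp point. The pads swing forward as they close: fully open they stand 13 mm farther back than shut.
Start: joints at [1.109, 0.3, 1.521, -0, 1.321, -0.067], TCP at [0.212, 0.508, 0.231] pointing down, gripper open.
Joint ranges: [-3.03, 3.03], [-0.79, 2.21], [0.23, 2.52], [-1.04, 4.18], [0, 3.07], [-2.55, 2.55]. Speed limits (rad/s): [2.22, 2.22, 2.57, 3.14, 3.14, 3.14].

### API

Orientations are given as a unit quaternion [x, y, z, w].
In Python, from bench import arm gives the robot as it stands. The module is installed in compiled form; this text tells all that it offers.
- The arm moves only by the shell command python3 -m crank 'ROWS' [FORCE]. ROWS is JSON, a list of rows, each an object of numbers: "ax", "ay", "az": the turn, a rotation vector about the tool's x, y, z in rad; "tx", "ty", "tz": the shift along the tool's x, y, z in m; "grip": the opening, from 0 (shut) to 1 (fully open). In form: [{"ax": .., "ay": .., "az": .., "tx": .., "ty": .., "tz": .., "grip": ..}, ...]. A call has 1 to 12 rows; each row shifts and turns the commanded pose from where the row before left it, along the tool's axes as they then stand; what a row does not reach is not made up. A row lasts 1/12 s, in which the tool goes at most 41.7 mm and 7.16 degrees, less where a joint would pass 70% of its speed; a pose out of reach is approached as far as the arm can. A call with a gripper value outside its range is refused whole. The fingers move at their own pace and stop on an object; FORCE is the grip in N (left out, the last holds). Time passes only in rows, so rows that do not move let the fingers close. It gives the time, the measured TCP pose, the force and the opening at its end, in the units of the state.
- arm.get_state(): the state, without advancing time (a new reading comes with each control period).
- arm.capture(name): name is "scene" or "top"; returns a dict with "frame" (480x640x3 uint8, red, green, blue), "fovy" (degrees; the focal length in pixels is half the picture's height over the tangent of half this angle, whatever the lens; pixels are square), "cx", "cy" (the principal point, pixels), "dist" ([k1, k2, p1, p2, k3] as OpenCV has them; the pictures are not rectified), "rvec" (rotation vector, rad) and "tvec" (3), from world to camera coordinates, as OpenCV has them. Camera axes: x right, y down, z forward; pixel columns grow to the right and rows downward; lengths in m; the calibration is good to about 2 mm. A picture is of the moment at which its call begins. There is no depth.
- arm.job_done(): hands the job in, once; it reports no verdict.
The state is a dict: "t": time; "joint_positions": joint angles; "qd": joint speeds; "joint_efforts": joint torques, N m; "tcp_pos": TCP position; "tcp_rot": TCP orientation; "force": force on the tool from outside, world axes, zero at the start; "ft_torque": the same for the moment, N m; "opening": finger opening in m.
Only numpy, scipy, OpenCV 4.12 (cv2) and the standard library are available. Lean on these libraries where they do the work, as an engineer would, in place of code of your own. Each camera call takes 0.05 s, during which the arm holds its last target. There are 200 camera calls.

## Working session

There is one attempt and no reset: what is moved stays moved. The work goes in short steps, Python scripts to look and compute and a shell command to move; the robot and the scene stay as the last step left them, time stands still between calls to the robot, and variables do not carry over. Pictures are saved under pics/ and viewed, about 8 in all and at most 12, crops included, and the job is handed in when it is done.

```bash
mkdir -p pics
python3 - <<'E'
from bench import arm
import cv2,pickle
d={}
for n in("scene","top"):
    c=arm.capture(n); d[n]=c; cv2.imwrite(f"pics/{n}0.png",c["frame"][:,:,::-1])
    print(n,c["fovy"],c["cx"],c["cy"],c["dist"],c["rvec"],c["tvec"])
pickle.dump(d,open("c0.pkl","wb"))
s=arm.get_state();print(s)
E
```

```text
scene 52.958475634098036 327.49848220341227 240.42815672010204 [-0.09255756  0.          0.          0.          0.        ] [ 1.91203634  1.85099341 -0.58919708] [-0.02047647 -0.33885544  1.61546961]
top 53.458332402358735 315.1768967920501 241.21114214976487 [-0.11827501  0.          0.          0.          0.        ] [ 2.17510005 -2.03723943  0.22301223] [-7.63349647e-04  5.75969262e-01  1.55719391e+00]
{'t': 0.1, 'joint_positions': array([ 1.10940767e+00,  3.00433694e-01,  1.52152670e+00,  1.10418868e-05,
        1.32068556e+00, -6.65759546e-02]), 'qd': array([ 0.00124016,  0.00065044,  0.00010793,  0.0005333 ,  0.00048111,
       -0.00065832]), 'joint_efforts': array([ 1.86229780e-03, -5.44371307e+01, -3.62377131e+01,  1.24081001e-06,
        3.02075779e-03, -6.56494967e-05]), 'tcp_pos': array([0.21144448, 0.50750563, 0.23076483]), 'tcp_rot': array([ 1.96128031e-01,  9.80578155e-01, -5.07008294e-04, -1.42579743e-04]), 'force': array([-0.56969556, -0.45095726, -0.15662308]), 'ft_torque': array([ 0.03085756,  0.01548529, -0.00166061]), 'opening': 0.08491055742864967}
```

View pics/scene0.png

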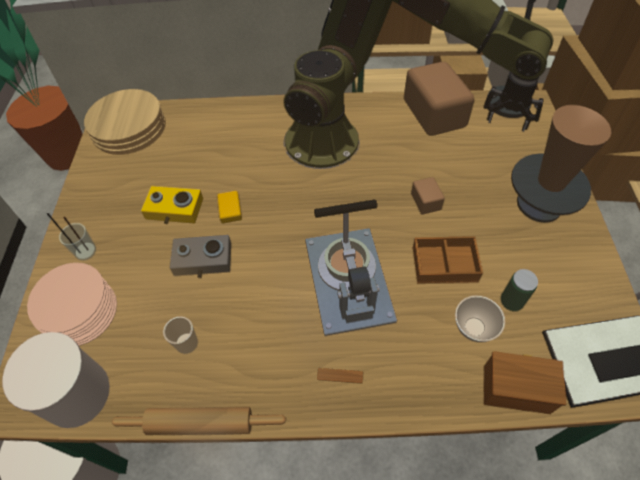

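View pics/top0.png

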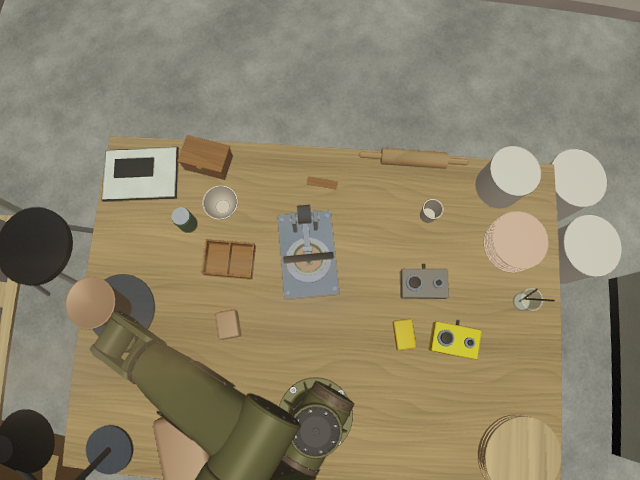

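The scene view shows the station at about (350,270), with the handle bar from (316,211) to (376,205). The grey control box is at (200,255), with its large button at (213,247). In the top view the bar runs from (285,258) to (333,256), and the stop button is at (414,283). I'll enlarge both.

Run:
```python
import cv2,pickle
d=pickle.load(open("c0.pkl","rb"))
a=d["scene"]["frame"][190:340,160:400,::-1]; cv2.imwrite("pics/s1.png",cv2.resize(a,(800,500),interpolation=cv2.INTER_CUBIC))
a=d["top"]["frame"][195:315,265:457,::-1]; cv2.imwrite("pics/t1.png",cv2.resize(a,(800,500),interpolation=cv2.INTER_CUBIC))
```

```text
(no output)
```

View pics/s1.png

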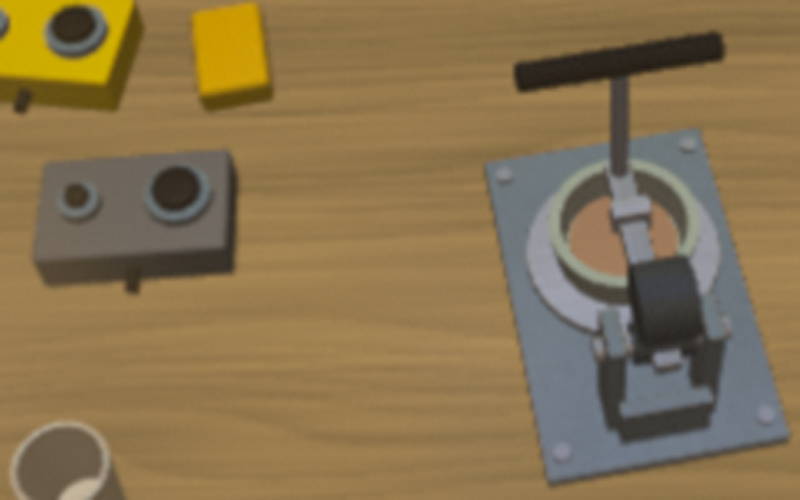

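View pics/t1.png

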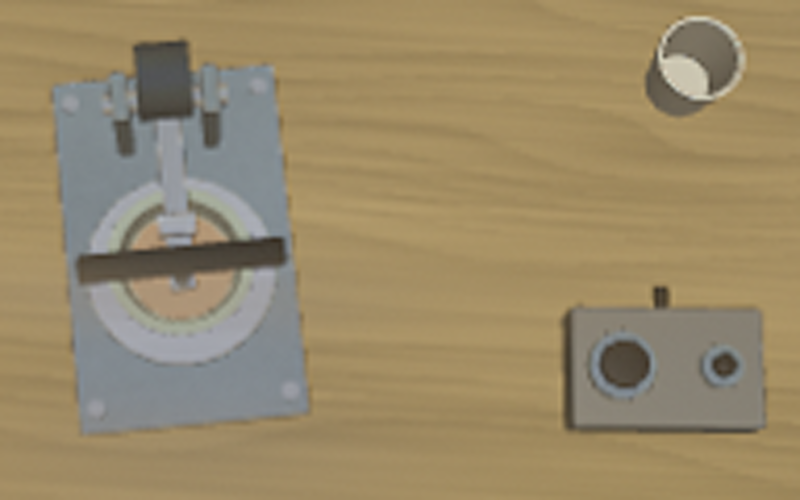

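```bash
cat > tri.py <<'E'
import cv2,pickle,numpy as np
d=pickle.load(open("c0.pkl","rb"))
def cam(c):
    f=240/np.tan(np.radians(c["fovy"]/2)); K=np.array([[f,0,c["cx"]],[0,f,c["cy"]],[0,0,1.]])
    return K,np.array(c["dist"]),np.c_[cv2.Rodrigues(np.array(c["rvec"]))[0],np.array(c["tvec"])]
def tri(s,t):
    P=[];u=[]
    for n,p in(("scene",s),("top",t)):
        K,D,M=cam(d[n]);P.append(M);u.append(cv2.undistortPoints(np.array([[p]],float),K,D).reshape(2,1))
    X=cv2.triangulatePoints(P[0],P[1],u[0],u[1]).ravel();X=X[:3]/X[3]
    e=[np.linalg.norm(cv2.projectPoints(X,d[n]["rvec"],d[n]["tvec"],*cam(d[n])[:2])[0].ravel()-p) for n,p in(("scene",s),("top",t))]
    return X,e
S=lambda x,y:np.array([160+x/3.3333,190+y/3.3333])
T=lambda x,y:np.array([265+x/4.16667,195+y/4.16667])
if __name__=="__main__":
  for n,s,t in[("hR",(520,77),(285,250)),("hL",(718,47),(80,270)),("stop",(176,188),(625,363)),("start",(77,196),(723,366)),
   ("nearR",(487,165),(308,412)),("nearL",(698,130),(82,433)),("farL",(787,437),(55,88)),("farR",(550,480),(273,67))]:
    X,e=tri(S(*s),T(*t));print(n,X.round(4),np.round(e,2))
E
python3 tri.py
```

```text
hR [ 0.4973 -0.0193  0.2414] [1.2  0.94]
hL [0.4736 0.125  0.2386] [0.42 0.34]
stop [ 0.4572 -0.3064  0.0561] [0.53 0.44]
start [ 0.4601 -0.3884  0.0532] [0.23 0.19]
nearR [ 0.4075 -0.0542  0.0029] [0.72 0.6 ]
nearL [0.378  0.1305 0.0035] [0.53 0.45]
farL [0.6708 0.177  0.0016] [0.72 0.52]
farR [ 0.7008 -0.0076  0.0042] [0.99 0.7 ]
```

Checks: the handle comes out at z 0.24 with length 0.146, and the station's origin implies a handle centre at (0.487,0.053), against (0.4855,0.053) measured. The stop button is at z 0.056 and is 82 mm from the start button, which also fits. The station's yaw is about 0.16.

Plan: close the fingers, align the jaws with the crossbar, tilt about 36° so the fingers reach under the bar, and push along the arc on the right half of the bar.

```bash
cat > go.py <<'E'
import sys,numpy as np
from scipy.spatial.transform import Rotation as R
from bench import arm
s=arm.get_state();r=R.from_quat(s["tcp_rot"]);p=s["tcp_pos"]
print("t",round(s["t"],2),"p",p.round(4),"q",s["joint_positions"].round(2),"F",s["force"].round(1),"z",r.as_matrix()[:,2].round(3),"y",r.as_matrix()[:,1].round(3),"open",round(s["opening"],4))
yaw=0.16
for a in sys.argv[1:]: # target x,y,z,tilt(deg)
    x,y,z,th=map(float,a.split(","));T=R.from_euler("z",yaw)*R.from_euler("y",180-0)*R.from_euler("y",-th,degrees=True) if 0 else R.from_matrix(np.array([[-np.cos(yaw),-np.sin(yaw),0],[-np.sin(yaw),np.cos(yaw),0],[0,0,-1]]).T)*R.from_euler("y",-th,degrees=True)
    print(a,"shift",r.inv().apply(np.array([x,y,z])-p).round(4),"turn",(r.inv()*T).as_rotvec().round(3)); p=np.array([x,y,z]);r=T
E
python3 -m crank '[{"az":-0.111,"grip":0},{"az":-0.111,"grip":0},{"az":-0.111,"grip":0},{"az":-0.111,"grip":0},{"az":-0.111,"grip":0},{"grip":0},{"grip":0}]' 20
python3 go.py 0.36,0.01,0.23,0
```

```text
t 0.1 p [0.2114 0.5075 0.2308] q [ 1.11  0.3   1.52  0.    1.32 -0.07] F [-0.6 -0.5 -0.2] z [-0.    -0.001 -1.   ] y [ 0.385  0.923 -0.001] open 0.0849
0.36,0.01,0.23,0 shift [-0.3285 -0.4021  0.0012] turn [-0.001 -0.    -0.555]schema error: expected keys ax, ay, az, tx, ty, tz, grip
```

```bash
python3 -m crank '[{"ax":0,"ay":0,"az":-0.111,"tx":0,"ty":0,"tz":0,"grip":0},{"ax":0,"ay":0,"az":-0.111,"tx":0,"ty":0,"tz":0,"grip":0},{"ax":0,"ay":0,"az":-0.111,"tx":0,"ty":0,"tz":0,"grip":0},{"ax":0,"ay":0,"az":-0.111,"tx":0,"ty":0,"tz":0,"grip":0},{"ax":0,"ay":0,"az":-0.111,"tx":0,"ty":0,"tz":0,"grip":0},{"ax":0,"ay":0,"az":0,"tx":0,"ty":0,"tz":0,"grip":0}]' 20
python3 go.py 0.36,0.01,0.23,0
```

```text
t: 0.6
tcp_pos: [0.2115, 0.5075, 0.2309]
tcp_rot: [-0.083, 0.997, -0.0, -0.0]
force: [-1.1, 0.3, 0.5]
opening: 0.0123
t 0.6 p [0.2115 0.5075 0.2309] q [ 1.11  0.3   1.52 -0.    1.32 -0.63] F [-1.1  0.3  0.5] z [-0.    -0.001 -1.   ] y [-0.165  0.986 -0.001] open 0.0123
0.36,0.01,0.23,0 shift [-0.0645 -0.5152  0.0012] turn [-0.001 -0.     0.006]
```

```bash
python3 -m crank '[{"ax":0,"ay":0,"az":0,"tx":-0.005,"ty":-0.037,"tz":0,"grip":0},{"ax":0,"ay":0,"az":0,"tx":-0.005,"ty":-0.037,"tz":0,"grip":0},{"ax":0,"ay":0,"az":0,"tx":-0.005,"ty":-0.037,"tz":0,"grip":0},{"ax":0,"ay":0,"az":0,"tx":-0.005,"ty":-0.037,"tz":0,"grip":0},{"ax":0,"ay":0,"az":0,"tx":-0.005,"ty":-0.037,"tz":0,"grip":0},{"ax":0,"ay":0,"az":0,"tx":-0.005,"ty":-0.037,"tz":0,"grip":0},{"ax":0,"ay":0,"az":0,"tx":-0.005,"ty":-0.037,"tz":0,"grip":0},{"ax":0,"ay":0,"az":0,"tx":-0.005,"ty":-0.037,"tz":0,"grip":0},{"ax":0,"ay":0,"az":0,"tx":-0.005,"ty":-0.037,"tz":0,"grip":0},{"ax":0,"ay":0,"az":0,"tx":-0.005,"ty":-0.037,"tz":0,"grip":0},{"ax":0,"ay":0,"az":0,"tx":-0.005,"ty":-0.037,"tz":0,"grip":0},{"ax":0,"ay":0,"az":0,"tx":-0.005,"ty":-0.037,"tz":0,"grip":0}]'
python3 -m crank '[{"ax":0,"ay":0,"az":0,"tx":-0.005,"ty":-0.037,"tz":0,"grip":0},{"ax":0,"ay":0,"az":0,"tx":-0.005,"ty":-0.037,"tz":0,"grip":0},{"ax":0,"ay":0,"az":0,"tx":0,"ty":0,"tz":0,"grip":0},{"ax":0,"ay":-0.105,"az":0,"tx":0,"ty":0,"tz":0,"grip":0},{"ax":0,"ay":-0.105,"az":0,"tx":0,"ty":0,"tz":0,"grip":0},{"ax":0,"ay":-0.105,"az":0,"tx":0,"ty":0,"tz":0,"grip":0},{"ax":0,"ay":-0.105,"az":0,"tx":0,"ty":0,"tz":0,"grip":0},{"ax":0,"ay":-0.105,"az":0,"tx":0,"ty":0,"tz":0,"grip":0},{"ax":0,"ay":-0.105,"az":0,"tx":0,"ty":0,"tz":0,"grip":0},{"ax":0,"ay":0,"az":0,"tx":0,"ty":0,"tz":0,"grip":0}]'
python3 go.py 0.4665,0.0075,0.194,36
```

```text
t: 1.6
tcp_pos: [0.3415, 0.0772, 0.2314]
tcp_rot: [-0.078, 0.997, 0.0, 0.0]
force: [1.1, 0.4, -0.4]
opening: -0.0003
t: 2.43
tcp_pos: [0.3618, 0.0077, 0.23]
tcp_rot: [-0.074, 0.947, 0.026, 0.31]
force: [-0.2, -0.1, 0.5]
opening: -0.0
t 2.43 p [0.3618 0.0077 0.23  ] q [-0.24 -0.49  2.35  0.36  0.72 -2.17] F [-0.2 -0.1  0.5] z [ 0.584  0.094 -0.806] y [-0.156  0.988  0.003] open -0.0
0.4665,0.0075,0.194,36 shift [-0.0621 -0.0166  0.0902] turn [ 0.     0.005 -0.004]
```

```bash
python3 -m crank '[{"ax":0,"ay":0,"az":0,"tx":-0.0155,"ty":-0.004,"tz":0.0225,"grip":0},{"ax":0,"ay":0,"az":0,"tx":-0.0155,"ty":-0.004,"tz":0.0225,"grip":0},{"ax":0,"ay":0,"az":0,"tx":-0.0155,"ty":-0.004,"tz":0.0225,"grip":0},{"ax":0,"ay":0,"az":0,"tx":-0.0155,"ty":-0.004,"tz":0.0225,"grip":0},{"ax":0,"ay":0,"az":0,"tx":0,"ty":0,"tz":0,"grip":0},{"ax":0,"ay":0,"az":0,"tx":0,"ty":0,"tz":0,"grip":0}]'
python3 go.py
python3 - <<'E'
from bench import arm
import cv2,numpy as np
a=arm.capture("scene")["frame"][120:300,240:450,::-1];b=arm.capture("top")["frame"][190:310,265:405,::-1]
cv2.imwrite("pics/p2.png",np.hstack([cv2.resize(a,(400,343)),cv2.resize(b,(400,343))]))
E
```

```text
t: 2.93
tcp_pos: [0.4681, 0.0087, 0.1937]
tcp_rot: [-0.076, 0.949, 0.026, 0.306]
force: [-0.8, 0.3, -0.3]
opening: 0.0003
t 2.93 p [0.4681 0.0087 0.1937] q [-0.16 -0.11  2.18  0.39  0.5  -2.18] F [-0.8  0.3 -0.3] z [ 0.577  0.095 -0.811] y [-0.159  0.987  0.003] open 0.0003
```

View pics/p2.png

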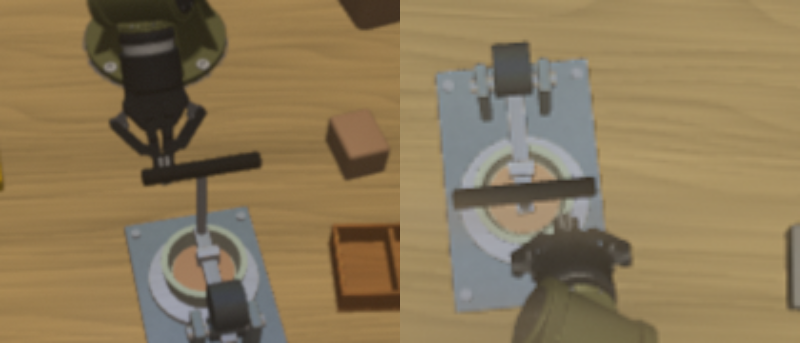

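The fingers sit behind the right half of the bar, clear of the neck, as planned. Next I push to contact and follow the arc.

```bash
python3 -m crank '[{"ax":0,"ay":0,"az":0,"tx":-0.007,"ty":0,"tz":0,"grip":0},{"ax":0,"ay":0,"az":0,"tx":-0.007,"ty":0,"tz":0,"grip":0},{"ax":0,"ay":0,"az":0,"tx":-0.006,"ty":0,"tz":0,"grip":0},{"ax":0,"ay":0,"az":0,"tx":-0.004,"ty":0,"tz":0,"grip":0},{"ax":0,"ay":0,"az":0,"tx":-0.003,"ty":0,"tz":0,"grip":0}]'
python3 -m crank '[{"ax":0,"ay":0.03,"az":0,"tx":-0.005,"ty":0,"tz":-0.0022,"grip":0},{"ax":0,"ay":0.04,"az":0,"tx":-0.0068,"ty":0,"tz":-0.003,"grip":0},{"ax":0,"ay":0.05,"az":0,"tx":-0.0086,"ty":0,"tz":-0.0036,"grip":0},{"ax":0,"ay":0.05,"az":0,"tx":-0.0086,"ty":0,"tz":-0.0036,"grip":0},{"ax":0,"ay":0.05,"az":0,"tx":-0.0086,"ty":0,"tz":-0.0036,"grip":0},{"ax":0,"ay":0.05,"az":0,"tx":-0.0086,"ty":0,"tz":-0.0036,"grip":0}]'
python3 go.py
python3 - <<'E'
from bench import arm
import cv2,numpy as np
a=arm.capture("scene")["frame"][120:300,240:450,::-1];b=arm.capture("top")["frame"][190:310,265:405,::-1]
cv2.imwrite("pics/p3.png",np.hstack([cv2.resize(a,(400,343)),cv2.resize(b,(400,343))]))
E
```

```text
t: 3.45
tcp_pos: [0.4897, 0.0117, 0.2118]
tcp_rot: [-0.076, 0.948, 0.025, 0.309]
force: [0.9, -0.1, -0.7]
opening: -0.0001
t: 3.95
tcp_pos: [0.5191, 0.0164, 0.2511]
tcp_rot: [-0.078, 0.981, 0.014, 0.177]
force: [-1.5, 0.5, -2.9]
opening: 0.0003
t 3.95 p [0.5191 0.0164 0.2511] q [-0.08  0.04  1.82  0.1   0.94 -1.85] F [-1.5  0.5 -2.9] z [ 0.345  0.055 -0.937] y [-0.159  0.987 -0.   ] open 0.0003
```

View pics/p3.png

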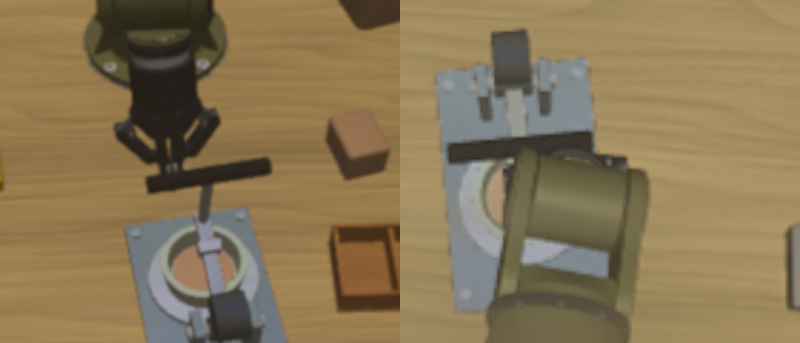

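The bar is rising with a contact force of about 3 N. Continuing along the arc.

```bash
python3 -m crank '[{"ax":0,"ay":0.05,"az":0,"tx":-0.0086,"ty":0,"tz":-0.0036,"grip":0},{"ax":0,"ay":0.05,"az":0,"tx":-0.0086,"ty":0,"tz":-0.0036,"grip":0},{"ax":0,"ay":0.05,"az":0,"tx":-0.0086,"ty":0,"tz":-0.0036,"grip":0},{"ax":0,"ay":0.05,"az":0,"tx":-0.0086,"ty":0,"tz":-0.0036,"grip":0},{"ax":0,"ay":0.05,"az":0,"tx":-0.0086,"ty":0,"tz":-0.0036,"grip":0},{"ax":0,"ay":0.05,"az":0,"tx":-0.0086,"ty":0,"tz":-0.0036,"grip":0},{"ax":0,"ay":0.05,"az":0,"tx":-0.0086,"ty":0,"tz":-0.0036,"grip":0},{"ax":0,"ay":0.05,"az":0,"tx":-0.0086,"ty":0,"tz":-0.0036,"grip":0}]'
python3 -m crank '[{"ax":0,"ay":0.05,"az":0,"tx":-0.0086,"ty":0,"tz":-0.0036,"grip":0},{"ax":0,"ay":0.05,"az":0,"tx":-0.0086,"ty":0,"tz":-0.0036,"grip":0},{"ax":0,"ay":0.05,"az":0,"tx":-0.0086,"ty":0,"tz":-0.0036,"grip":0},{"ax":0,"ay":0.05,"az":0,"tx":-0.0086,"ty":0,"tz":-0.0036,"grip":0},{"ax":0,"ay":0.05,"az":0,"tx":-0.0086,"ty":0,"tz":-0.0036,"grip":0},{"ax":0,"ay":0,"az":0,"tx":0,"ty":0,"tz":0,"grip":0},{"ax":0,"ay":0,"az":0,"tx":0,"ty":0,"tz":0,"grip":0},{"ax":0,"ay":0,"az":0,"tx":0,"ty":0,"tz":0,"grip":0},{"ax":0,"ay":0,"az":0,"tx":0,"ty":0,"tz":0,"grip":0},{"ax":0,"ay":0,"az":0,"tx":0,"ty":0,"tz":0,"grip":0},{"ax":0,"ay":0,"az":0,"tx":0,"ty":0,"tz":0,"grip":0}]'
python3 go.py
python3 - <<'E'
from bench import arm
import cv2,numpy as np
a=arm.capture("scene")["frame"][120:300,240:450,::-1];b=arm.capture("top")["frame"][190:310,265:405,::-1]
cv2.imwrite("pics/p4.png",np.hstack([cv2.resize(a,(400,343)),cv2.resize(b,(400,343))]))
E
```

```text
t: 4.72
tcp_pos: [0.5802, 0.0264, 0.2911]
tcp_rot: [-0.08, 0.997, -0.001, -0.021]
force: [-0.9, -0.8, -0.9]
opening: 0.0001
t: 5.63
tcp_pos: [0.6244, 0.0334, 0.3039]
tcp_rot: [-0.079, 0.986, -0.012, -0.143]
force: [0.5, 0.4, 0.7]
opening: 0.0
t 5.63 p [0.6244 0.0334 0.3039] q [ 0.01  0.62  0.93 -0.04  1.88 -1.73] F [0.5 0.4 0.7] z [-0.281 -0.045 -0.959] y [-0.159  0.987 -0.   ] open 0.0
```

View pics/p4.png

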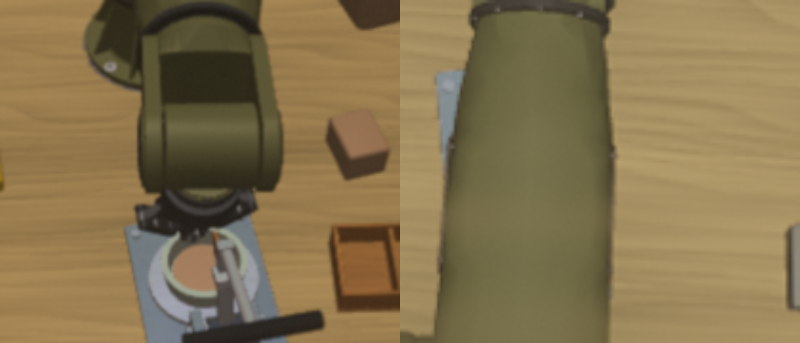

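The arm has swung past its balance point and rests at the far stop; the handle is at about (250,327) in the left half, well away from the fingers. Now to the stop button.

```bash
python3 -m crank '[{"ax":0,"ay":-0.1,"az":0,"tx":0,"ty":0,"tz":0,"grip":0},{"ax":0,"ay":-0.1,"az":0,"tx":0,"ty":0,"tz":0,"grip":0},{"ax":0,"ay":-0.085,"az":0,"tx":0,"ty":0,"tz":0,"grip":0},{"ax":0,"ay":0,"az":0,"tx":0.03,"ty":0,"tz":0,"grip":0},{"ax":0,"ay":0,"az":0,"tx":0.03,"ty":0,"tz":0,"grip":0},{"ax":0,"ay":0,"az":0,"tx":0.02,"ty":0,"tz":0,"grip":0},{"ax":0,"ay":0,"az":0,"tx":0,"ty":0,"tz":0,"grip":0},{"ax":0,"ay":0,"az":0,"tx":0,"ty":0,"tz":0,"grip":0}]'
python3 go.py 0.457,-0.306,0.15,0
```

```text
t: 6.4
tcp_pos: [0.5454, 0.0207, 0.3045]
tcp_rot: [-0.08, 0.997, -0.0, -0.002]
force: [0.4, 0.1, -0.8]
opening: -0.0002
t 6.4 p [0.5454 0.0207 0.3045] q [-0.03  0.25  1.42 -0.    1.48 -1.76] F [ 0.4  0.1 -0.8] z [-0.003 -0.001 -1.   ] y [-0.159  0.987 -0.   ] open -0.0002
0.457,-0.306,0.15,0 shift [ 0.1387 -0.3084  0.1551] turn [-0.    -0.003 -0.   ]
```

```bash
python3 -m crank '[{"ax":0,"ay":0,"az":0,"tx":0.0139,"ty":-0.0308,"tz":0.0155,"grip":0},{"ax":0,"ay":0,"az":0,"tx":0.0139,"ty":-0.0308,"tz":0.0155,"grip":0},{"ax":0,"ay":0,"az":0,"tx":0.0139,"ty":-0.0308,"tz":0.0155,"grip":0},{"ax":0,"ay":0,"az":0,"tx":0.0139,"ty":-0.0308,"tz":0.0155,"grip":0},{"ax":0,"ay":0,"az":0,"tx":0.0139,"ty":-0.0308,"tz":0.0155,"grip":0},{"ax":0,"ay":0,"az":0,"tx":0.0139,"ty":-0.0308,"tz":0.0155,"grip":0},{"ax":0,"ay":0,"az":0,"tx":0.0139,"ty":-0.0308,"tz":0.0155,"grip":0},{"ax":0,"ay":0,"az":0,"tx":0.0139,"ty":-0.0308,"tz":0.0155,"grip":0},{"ax":0,"ay":0,"az":0,"tx":0.0139,"ty":-0.0308,"tz":0.0155,"grip":0},{"ax":0,"ay":0,"az":0,"tx":0.0139,"ty":-0.0308,"tz":0.0155,"grip":0},{"ax":0,"ay":0,"az":0,"tx":0,"ty":0,"tz":0,"grip":0},{"ax":0,"ay":0,"az":0,"tx":0,"ty":0,"tz":0,"grip":0}]'
python3 go.py 0.457,-0.306,0.08,0
python3 - <<'E'
from bench import arm
import cv2,numpy as np
a=arm.capture("scene")["frame"][150:340,130:410,::-1];b=arm.capture("top")["frame"][190:340,270:480,::-1]
cv2.imwrite("pics/p5.png",np.hstack([cv2.resize(a,(400,271)),cv2.resize(b,(380,271))]))
E
```

```text
t: 7.4
tcp_pos: [0.4566, -0.3069, 0.148]
tcp_rot: [-0.079, 0.997, 0.001, -0.003]
force: [0.9, 0.7, -0.2]
opening: -0.0
t 7.4 p [ 0.4566 -0.3069  0.148 ] q [-0.66  0.39  1.61 -0.    1.15 -2.38] F [ 0.9  0.7 -0.2] z [-0.006  0.001 -1.   ] y [-0.157  0.988  0.002] open -0.0
0.457,-0.306,0.08,0 shift [-0.001   0.0007  0.068 ] turn [ 0.002 -0.006 -0.002]
```

View pics/p5.png

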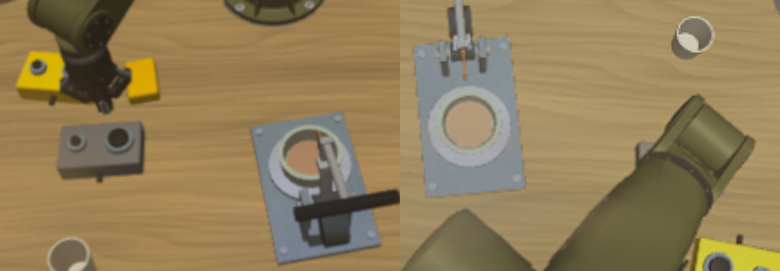

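The arm stays raised, and the fingers are over the grey box's large button. Descending.

```bash
python3 -m crank '[{"ax":0,"ay":0,"az":0,"tx":0,"ty":0,"tz":0.025,"grip":0},{"ax":0,"ay":0,"az":0,"tx":0,"ty":0,"tz":0.025,"grip":0},{"ax":0,"ay":0,"az":0,"tx":0,"ty":0,"tz":0.02,"grip":0},{"ax":0,"ay":0,"az":0,"tx":0,"ty":0,"tz":0.01,"grip":0},{"ax":0,"ay":0,"az":0,"tx":0,"ty":0,"tz":0,"grip":0},{"ax":0,"ay":0,"az":0,"tx":0,"ty":0,"tz":0,"grip":0}]'
python3 -m crank '[{"ax":0,"ay":0,"az":0,"tx":0,"ty":0,"tz":0.002,"grip":0},{"ax":0,"ay":0,"az":0,"tx":0,"ty":0,"tz":0.002,"grip":0},{"ax":0,"ay":0,"az":0,"tx":0,"ty":0,"tz":0.002,"grip":0},{"ax":0,"ay":0,"az":0,"tx":0,"ty":0,"tz":0,"grip":0},{"ax":0,"ay":0,"az":0,"tx":0,"ty":0,"tz":0,"grip":0}]'
python3 - <<'E'
from bench import arm
import cv2
cv2.imwrite("pics/p6.png",cv2.resize(arm.capture("scene")["frame"][180:290,150:270,::-1],(600,550),interpolation=cv2.INTER_CUBIC))
E
```

```text
t: 8.0
tcp_pos: [0.4572, -0.3054, 0.0702]
tcp_rot: [-0.08, 0.997, -0.0, -0.002]
force: [0.3, -0.3, 0.3]
opening: -0.0003
t: 8.42
tcp_pos: [0.4569, -0.3059, 0.064]
tcp_rot: [-0.08, 0.997, -0.001, -0.002]
force: [2.8, 0.1, 3.2]
opening: -0.0002
```

View pics/p6.png

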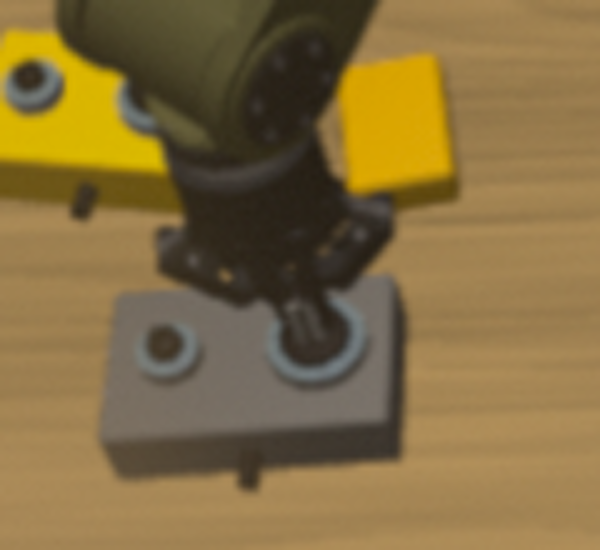

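The fingers are on the middle of the black button, and Fz has begun to rise (3 N at z 0.064). I'll press on in small steps until it bottoms out.

```bash
python3 -m crank '[{"ax":0,"ay":0,"az":0,"tx":0,"ty":0,"tz":0.0015,"grip":0},{"ax":0,"ay":0,"az":0,"tx":0,"ty":0,"tz":0.0015,"grip":0},{"ax":0,"ay":0,"az":0,"tx":0,"ty":0,"tz":0,"grip":0}]'
python3 -m crank '[{"ax":0,"ay":0,"az":0,"tx":0,"ty":0,"tz":0.0015,"grip":0},{"ax":0,"ay":0,"az":0,"tx":0,"ty":0,"tz":0.0015,"grip":0},{"ax":0,"ay":0,"az":0,"tx":0,"ty":0,"tz":0,"grip":0}]'
```

```text
t: 8.72
tcp_pos: [0.4568, -0.3059, 0.061]
tcp_rot: [-0.08, 0.997, -0.001, -0.002]
force: [2.6, 0.1, 9.0]
opening: 0.0001
t: 8.97
tcp_pos: [0.457, -0.3061, 0.0604]
tcp_rot: [-0.08, 0.997, -0.001, -0.002]
force: [-9.4, 10.1, 39.9]
opening: 0.0003
```

The button bottomed: Fz jumped from 9 N to 40 N while z moved only 0.6 mm, and it travelled about 6 mm in all. Release now.

```bash
python3 -m crank '[{"ax":0,"ay":0,"az":0,"tx":0,"ty":0,"tz":-0.004,"grip":0},{"ax":0,"ay":0,"az":0,"tx":0,"ty":0,"tz":-0.01,"grip":0},{"ax":0,"ay":0,"az":0,"tx":0,"ty":0,"tz":-0.02,"grip":0},{"ax":0,"ay":0,"az":0,"tx":0,"ty":0,"tz":-0.03,"grip":0},{"ax":0,"ay":0,"az":0,"tx":0,"ty":0,"tz":-0.03,"grip":0},{"ax":0,"ay":0,"az":0,"tx":0,"ty":0,"tz":-0.03,"grip":0},{"ax":0,"ay":0,"az":0,"tx":0,"ty":0,"tz":0,"grip":0},{"ax":0,"ay":0,"az":0,"tx":0,"ty":0,"tz":0,"grip":0},{"ax":0,"ay":0,"az":0,"tx":0,"ty":0,"tz":0,"grip":0}]'
python3 - <<'E'
from bench import arm
import cv2
cv2.imwrite("pics/p7.png",arm.capture("scene")["frame"][:,:,::-1])
E
```

```text
t: 9.72
tcp_pos: [0.4565, -0.3053, 0.1805]
tcp_rot: [-0.08, 0.997, 0.0, -0.003]
force: [0.2, -0.0, 0.4]
opening: -0.0004
```

View pics/p7.png

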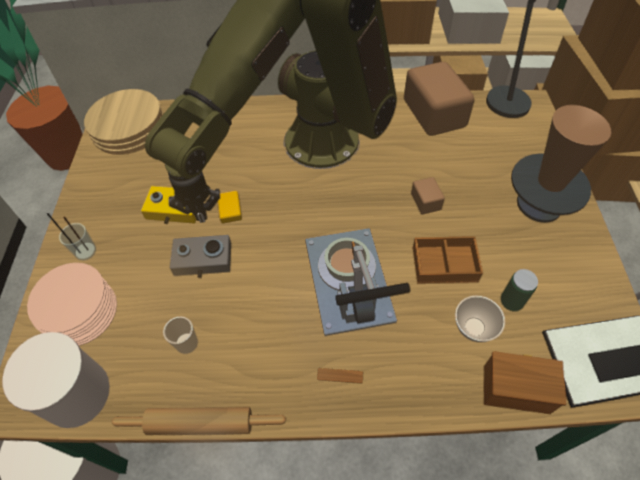

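The arm is still up (handle at about (373,294)), the mould and the other things are where they were, and the robot is clear.

```bash
python3 -c "
from bench import arm
print(arm.job_done())"
```

```text
the job is handed in; nothing more can be done
None
```

I did both steps in the order asked and handed the job in at about 9.8 s; no verdict came back.

- **Raising the arm:** I pushed the jolley arm up with the shut fingers under the right half of the crossbar, at about 3 N. It went past its balance point and swung on to its stop by itself. Two later pictures show it still raised.
- **Pressing stop:** I pressed the large stop button at its centre until it bottomed, then let go and moved 12 cm clear. The force rose steadily from 3 N to 9 N, then jumped to 40 N over the last 0.6 mm. From first contact to that point I estimate about 6 mm of travel.
- **Last checks:** The last picture shows the mould and everything else on the bench where it was. The robot was touching nothing, with forces near zero.

**Where checks disagreed or fell short:**
- **Button height:** The camera measurement put the top of the stop button at 56 mm, but contact showed about 66 mm. I went by contact.
- **Press force:** The 40 N reading at the bottom was firmer than I meant. It was on the fingertips, for a moment only.
- **Button positions:** I could not read how far either button was in. Full travel of the stop button is judged from force and finger position. The fingers were never over the small start button.

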